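Drag a dropped ferrule out from under the drying rack

TASK

The brass ferrule has ended up under the low drying rack. Take the drag hook by its wooden handle, reach in under the rack from the front with it, and draw the ferrule out towards you until it lies on the bench clear in front of the rack, without touching it with the fingers. Leave the eraser that is also under there where it is, and finish by letting go of the hook so that it lies on the bench.

Things in the scene. Friction and masses are not known exactly. Their poses are not given: they have to be found in the camera images.
- hook: Flat drag hook lying on the bench, 238 mm long, 0.12 kg: dark wooden handle (x -65..45, y -12..12, z 0..24 mm), grey steel strip on to x 173 (y -7..7, z 2..8), crook at its far end: a cross-piece x 165 (its pulling face) to 173, y -7..40, z 0..12. Origin: on the underside, below the grip point of the handle; x along the strip to the crook, y to the side where the crook stands out, z up.
- ferrule: Plain brass ring (ferrule of a tool handle), 28 mm outside, 21 mm inside, 14 mm high, 25 g, standing on its flat end on the bench in the left or right half of the space under the rack; seen through the gaps between the rods. Origin: centre of its underside.
- rack: Low drying rack, fixed: six 6 mm steel rods along y, 20 mm gaps, between two wooden end cheeks (inner faces y -199, +199 mm). 140 mm deep (x), 430 wide (y), 50 high, 40 clear below; open at front and back. Origin: on the bench under its middle; x from front to back, the front edge (towards the robot) at x -70; y to the left seen from the robot. Fixed tin and bottle at its ends, up to z 150.
- eraser: Small white eraser in a blue sleeve, 18 x 49 x 13 mm, in the other half of the space under the rack; to be left alone. Origin: centre of its underside; y along its length, which lies roughly front to back.

How it is judged:
On the way:
1. the hook pulls or pushes on the ferrule while that is still under the rack (contact force between hook and ferrule above 0.02 N and x of ferrule in the frame of rack above -0.07 m).
At the end, for the whole second after the job is handed in: The ferrule is at rest on the bench in front of the rack, its centre 20 mm or more (and at most 230 mm) in front of the front edge and within 250 mm to either side of the rack's middle; the hook lies at rest on the bench; the eraser is within 20 mm of where it was (x of ferrule in the frame of rack between -0.3 and -0.09 m and y of ferrule in the frame of rack between -0.25 and 0.25 m and height (world z) of ferrule between -0.01 and 0.02 m and linear speed of each of ferrule, hook below 0.02 m/s and height (world z) of hook between -0.01 and 0.03 m and distance of eraser from where it was at the start of the episode below 0.02 m); the robot touches nothing.
It fails at once if the arm or the fingers touch the ferrule (contact force between any of the fingers, the arm and ferrule above 0.3 N).
It fails at once if the eraser is shifted by more than 20 mm (distance of eraser from where it was at the start of the episode above 0.02 m).
It also fails if it takes over 45 s, if anything falls off the work surface, if the arm or the gripper's body presses on something with over 40 N, if the wrist force passes 120 N, or if a joint passes its speed limit or range.

ROBOT

A 6-joint arm with a two-finger parallel gripper is mounted at the origin on a cart in front of the work surface, level with it; the furniture and walls round the work are solid. World frame = base frame: x ahead of the robot, y to its left, z up, the work surface at z = 0. Lengths are in m, angles in rad, forces in N, time in s.
With the tool pointing down it reaches from about 0.375 to 0.975 m from the base axis. Payload 3.8 kg.
Tool frame: the origin (TCP) lies midway between the tips of the shut fingers; the grasp point (between the pads) lies 19 mm behind it; z points along the fingers, y is the line along which they close (so a half turn about z gives the same grasp; the last joint's range is limited). The gripper opens to 85 mm and grips with 20 to 120 N. Pads are 22 mm wide; open, the fingers measure 114 mm over their backs; the gripper's body (76 mm by 85 mm) begins 54 mm behind the grasp point. The pads swing forward as they close: fully open they stand 13 mm farther back than shut.
Start: joints at [-1.303, 0.264, 1.604, -0, 1.274, -0.037], TCP at [0.203, -0.644, 0.231] pointing down, gripper open.
Joint ranges: [-2.63, 2.63], [-0.94, 2.18], [0.31, 2.57], [-1.31, 4.45], [0, 2.66], [-2.55, 2.55]. Speed limits (rad/s): [2.57, 2.57, 3.14, 3.14, 3.14, 3.14].

INTERFACE

Orientations are given as a rotation vector (axis times angle).
In Python, from workcell import bot, read_camera, camera_info, ticket gives the robot as it stands.
- The arm moves only by the tool servo_tool, never from a script. Its argument "targets" is a list of rows, each an object of numbers: "hand": the closure, from -1 (fully open) to 1 (shut); "x", "y", "z": the shift along the tool's x, y, z as a fraction of full scale; "roll": the turn about the tool's z as a fraction of full scale. In form: [{"hand": .., "x": .., "y": .., "z": .., "roll": ..}, ...]. A call has 1 to 10 rows; each row is the pose to reach, as a shift and turn from the pose commanded when the call began, along the tool's axes at that moment, turning the shorter way round; what a row does not reach only later rows make up. Full scale, the value 1, is 50 cm for a shift and 180 degrees for a turn. A row lasts 1/12 s, in which the tool goes at most 41.7 mm and 7.16 degrees, less where a joint would pass 70% of its speed; a pose out of reach is approached as far as the arm can. A call with a number of a shift or a turn outside -1 to 1 is refused whole. A call with a gripper value outside its range is refused whole. The fingers move at their own pace and stop on an object; "grip_force" is the grip in N (left out, the last holds). Time passes only in rows, so rows that repeat a pose let the fingers close. It gives the time, the measured TCP pose, the force, the opening and the grip force at its end, in the units of the state.
- bot.read_state(): the state, without advancing time (a new reading comes with each control period).
- read_camera(name): name is "scene" or "side" or "wrist"; returns the picture (384x512x3 uint8, red, green, blue); there is no depth.
- camera_info(name): a dict with "fx", "fy", "cx", "cy" (pixels), "eye" and "orientation" of the camera in the world; the wrist camera has in their place "T_tool_cam" (4x4, takes a point from camera to tool coordinates, whose origin is the TCP and whose axes are the flange's). Camera axes: x right, y down, z forward; pixel columns grow to the right and rows downward; lengths in m; the calibration is good to about 2 mm. A picture is of the moment at which its call begins: read the wrist's pose just before it. camera_info takes no time and is no camera call.
- ticket.finish_job(): hands the job in; it is judged then, once.
The state is a dict: "time": time; "q": joint angles; "joint_vel": joint speeds; "joint_torque": joint torques, N m; "tool_pos": TCP position; "tcp_rot": TCP orientation; "wrist_force": force on the tool from outside, world axes, zero at the start; "torque": the same for the moment, N m; "width": opening from 0.0 (shut) to 1.0 (fully open); "grip_force": force on a finger pad.
Only numpy, scipy, OpenCV 4.12 (cv2) and the standard library are available. Lean on these libraries where they do the work, as an engineer would, in place of code of your own. Each camera call takes 0.05 s, during which the arm holds its last target. There are 200 camera calls.

## Working session

There is one attempt and no reset: what is moved stays moved. The work goes in short steps, Python scripts to look and compute and a tool call to move; the robot and the scene stay as the last step left them, time stands still between calls to the robot, and variables do not carry over. Pictures are saved under pics/ and viewed, at most 13 in all, crops included, and the job is handed in when it is done.

Besides the shell and the picture viewer there is one more tool, called in YAML: its name, and indented under it one key for each argument. servo_tool: Moves the arm, as the interface text tells. Its arguments: {"type":"object","properties":{"targets":{"type":"array"},"grip_force":{"type":"number"}},"required":["targets"]}

```bash
mkdir -p pics; python3 - <<'E'
from workcell import bot, read_camera, camera_info
import cv2
for n in ("scene","side"):
    im=read_camera(n); cv2.imwrite(f"pics/{n}0.png",cv2.resize(im[:,:,::-1],(800,600),interpolation=cv2.INTER_CUBIC)); 
    print(n,camera_info(n))
print(camera_info("wrist")); print(bot.read_state())
E
```

```text
scene {'fx': 430.7040426709406, 'fy': 430.7040426709406, 'cx': 256.7825954763943, 'cy': 187.71764846454153, 'eye': array([0.20567899, 0.42410056, 0.65555916]), 'orientation': array([-0.90015848,  2.54686671, -1.0062299 ])}
side {'fx': 356.4259228353642, 'fy': 356.4259228353642, 'cx': 251.3945943795082, 'cy': 201.31866500896595, 'eye': array([0.36045248, 0.59129707, 0.59383473]), 'orientation': array([-0.48936737,  2.67503776, -1.21664851])}
{'fx': 327.01463441281686, 'fy': 327.01463441281686, 'cx': 258.9153833079055, 'cy': 193.3247449767708, 'T_tool_cam': array([[ 7.20905299e-04, -9.52984848e-01, -3.03017094e-01,
         7.75442278e-02],
       [ 9.99999652e-01,  5.59507406e-04,  6.19446795e-04,
        -1.41777329e-04],
       [-4.20783102e-04, -3.03017435e-01,  9.52984920e-01,
        -1.42744183e-01],
       [ 0.00000000e+00,  0.00000000e+00,  0.00000000e+00,
         1.00000000e+00]])}
{'time': 0.1, 'q': array([-1.30291940e+00,  2.64686706e-01,  1.60527129e+00,  7.02387372e-06,
        1.27373778e+00, -3.68623338e-02]), 'joint_vel': array([ 6.23938492e-05, -2.05005929e-03, -2.64268623e-03,  2.13339455e-03,
        1.83505408e-04, -2.17573637e-04]), 'joint_torque': array([ 5.95977654e-04, -5.16709936e+01, -3.68590844e+01, -5.58971544e-05,
        6.19856233e-03, -7.01939157e-06]), 'tool_pos': array([ 0.20237209, -0.64322634,  0.23006228]), 'tcp_rot': array([-3.10312955e+00, -4.76512818e-01,  3.70017975e-04]), 'wrist_force': array([-0.0089869 , -0.27572073,  0.15042086]), 'torque': array([ 0.00312005, -0.01705911,  0.00524667]), 'grip_force': 0.0, 'width': 1.0008899034930607}
```

View pics/scene0.png

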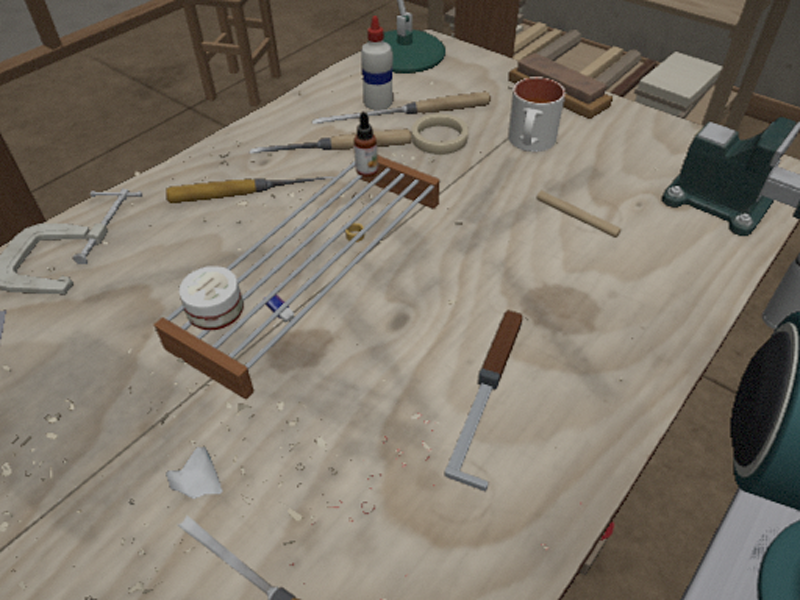

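View pics/side0.png

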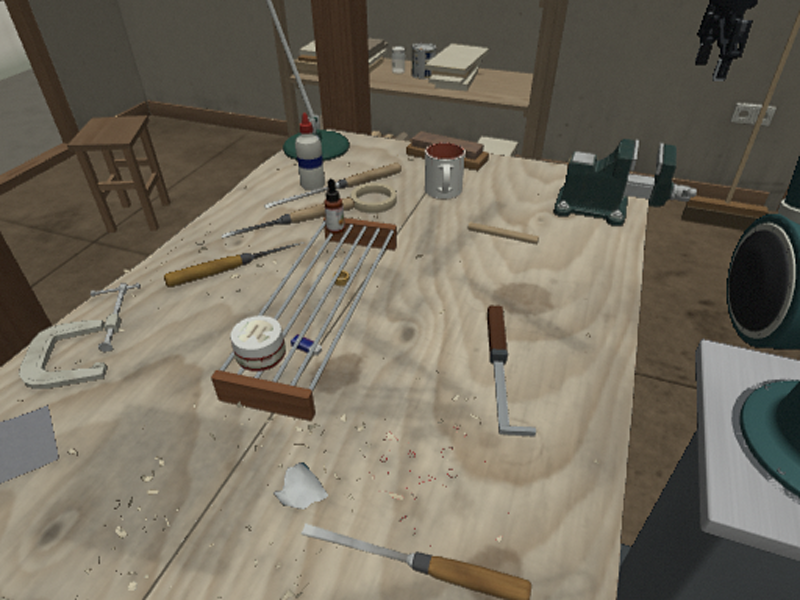

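The scene view shows the hook lying in front of the rack: handle butt at (513,313), crook corner at (452,472), crook tip at (487,487). The ferrule is at (354,231), under the far half of the rack. The eraser is at (279,306). I'll enlarge crops for accurate pixels.

```bash
cat > h.py <<'E'
import numpy as np
from scipy.spatial.transform import Rotation as R
from workcell import bot, read_camera, camera_info
def px(name,u,v,z=0.):
    c=camera_info(name)
    if name=="wrist":
        s=bot.read_state(); T=c["T_tool_cam"]; Rt=R.from_rotvec(s["tcp_rot"]).as_matrix()
        Rc=Rt@T[:3,:3]; e=Rt@T[:3,3]+s["tool_pos"]
    else: Rc=R.from_rotvec(c["orientation"]).as_matrix(); e=c["eye"]
    d=Rc@np.array([(u-c["cx"])/c["fx"],(v-c["cy"])/c["fy"],1]); return e+d*(z-e[2])/d[2]
def proj(name,p):
    c=camera_info(name); Rc=R.from_rotvec(c["orientation"]).as_matrix(); q=Rc.T@(np.asarray(p)-c["eye"])
    return c["fx"]*q[0]/q[2]+c["cx"],c["fy"]*q[1]/q[2]+c["cy"]
E
python3 - <<'E'
from h import *
import cv2
k=1/1.5625
for n,l in (("scene",dict(butt=(513,313,.024),corner=(450,472,.006),tip=(487,487,.006),fer=(354,232,.007),era=(280,306,.007),cheekF=(440,205,0.0),cheekN=(249,395,0))),
 ("side",dict(butt=(496,307,.024),corner=(502,432,.006),tip=(535,431,.006),fer=(341,278,.007),era=(305,345,.007),cheekN=(312,418,0)))):
    for m,(u,v,z) in l.items(): print(n,m,px(n,u*k,v*k,z).round(3))
im=read_camera("scene")[:,:,::-1]
cv2.imwrite("pics/c1.png",cv2.resize(im[95:260,95:290],None,fx=3.6,fy=3.6,interpolation=cv2.INTER_CUBIC))
cv2.imwrite("pics/c2.png",cv2.resize(im[190:325,270:350],None,fx=4,fy=4,interpolation=cv2.INTER_CUBIC))
E
```

```text
scene butt [ 0.458 -0.094  0.024]
scene corner [0.394 0.123 0.006]
scene tip [0.354 0.113 0.006]
scene fer [ 0.73  -0.098  0.007]
scene era [0.708 0.071 0.007]
scene cheekF [ 0.674 -0.231  0.   ]
scene cheekN [0.639 0.188 0.   ]
side butt [ 0.456 -0.092  0.024]
side corner [0.395 0.129 0.006]
side tip [0.355 0.112 0.006]
side fer [ 0.729 -0.097  0.007]
side era [0.709 0.075 0.007]
side cheekN [0.638 0.191 0.   ]
```

View pics/c1.png

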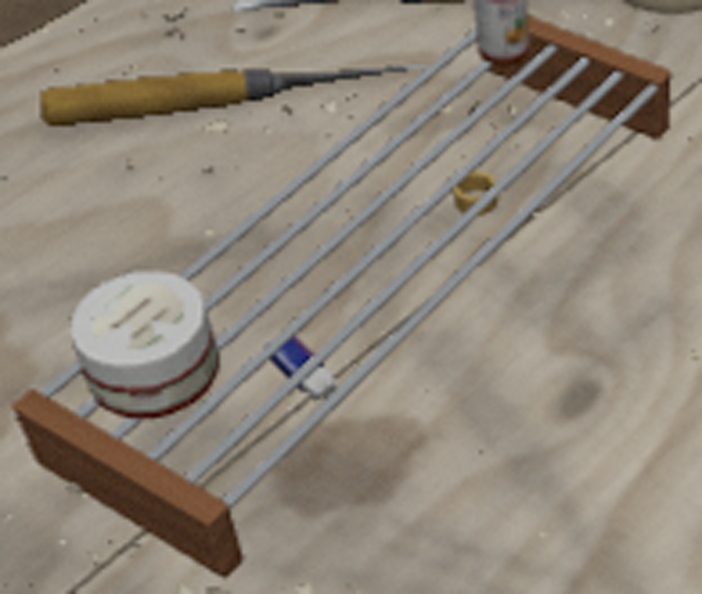

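View pics/c2.png

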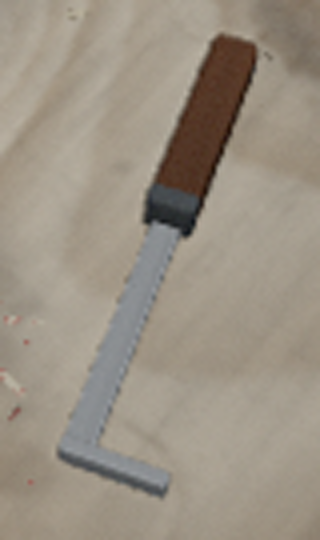

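The crops put the ferrule at c1 (475,194), clear of the eraser at (303,366). In c2 the hook's butt top edge is (222,36)–(255,46), with the crook's outer top edge from (60,447) to (166,480). Next I fit the hook pose and work out the rack frame.

```bash
python3 - <<'E'
from h import *
from scipy.optimize import least_squares
c2=lambda u,v:(270+u/4,190+v/4); c1=lambda u,v:(95+u/3.6,95+v/3.6)
L=[((-.065,0,.024),c2(238,40)),((.173,-.007,.012),c2(59,447)),((.173,.040,.012),c2(166,481)),((.045,.012,.024),c2(150,187)) if 0 else ((.165,.040,.012),c2(170,470))]
def f(p):
    c,s=np.cos(p[2]),np.sin(p[2]); r=[]
    for (x,y,z),m in L: r+=list(np.subtract(proj("scene",(p[0]+c*x-s*y,p[1]+s*x+c*y,z)),m))
    return r
o=least_squares(f,[.44,-.03,1.85]); print("hook",o.x,np.degrees(o.x[2]),np.round(o.fun,1))
for n,u in dict(cF=c1(662,136),cFt=c1(669,75),cN=c1(225,576),cNt=c1(222,517)).items(): print(n,px("scene",*u,.05 if 't' in n else 0).round(4))
for z in (0,.007,.014): print("fer",px("scene",*c1(475,194),z).round(4))
s=bot.read_state(); Rt=R.from_rotvec(s["tcp_rot"]).as_matrix()
d=Rt.T@(np.array([o.x[0],o.x[1],.1])-s["tool_pos"]); print("d tool /0.5",d/.5,"tool yaw",np.degrees(np.arctan2(Rt[1,0],Rt[0,0])))
E
```

```text
hook [ 0.44004234 -0.03858769  1.85628022] 106.3570224132105 [ 0.3 -1.8 -0.7 -0.2 -0.1  1.4  0.5 -0. ]
cF [ 0.6755 -0.2227  0.    ]
cFt [ 0.6729 -0.2246  0.05  ]
cN [0.6381 0.1938 0.    ]
cNt [0.6322 0.1891 0.05  ]
fer [ 0.7338 -0.1029  0.    ]
fer [ 0.7282 -0.0973  0.007 ]
fer [ 0.7226 -0.0917  0.014 ]
d tool /0.5 [ 0.81640341 -1.01065047  0.26226654] tool yaw 17.464778313476224
```

servo_tool:
  targets:
    - {"hand":-1,"x":0.73,"y":-0.9,"z":0,"roll":-0.494}
    - {"hand":-1,"x":0.73,"y":-0.9,"z":0,"roll":-0.494}
    - {"hand":-1,"x":0.73,"y":-0.9,"z":0,"roll":-0.494}
    - {"hand":-1,"x":0.73,"y":-0.9,"z":0,"roll":-0.494}
    - {"hand":-1,"x":0.73,"y":-0.9,"z":0,"roll":-0.494}
    - {"hand":-1,"x":0.73,"y":-0.9,"z":0,"roll":-0.494}
    - {"hand":-1,"x":0.73,"y":-0.9,"z":0,"roll":-0.494}
    - {"hand":-1,"x":0.73,"y":-0.9,"z":0,"roll":-0.494}
    - {"hand":-1,"x":0.73,"y":-0.9,"z":0,"roll":-0.494}
    - {"hand":-1,"x":0.73,"y":-0.9,"z":0,"roll":-0.494}

```text
time: 0.98
tool_pos: [0.3559, -0.2544, 0.2312]
tcp_rot: [2.233, 2.21, 0.0]
wrist_force: [0.3, -0.6, -0.4]
width: 1.001
grip_force: 0.0
```

```bash
cat >> h.py <<'E'
def goal(x,y,z,yaw):
    s=bot.read_state(); Rt=R.from_rotvec(s["tcp_rot"]).as_matrix(); w=np.degrees(np.arctan2(Rt[1,0],Rt[0,0]))
    print("pos",s["tool_pos"].round(4),"yaw",w.round(2),"t",s["time"],"F",s["wrist_force"].round(1),"w",round(s["width"],3))
    print("xyz",(Rt.T@(np.array([x,y,z])-s["tool_pos"])/.5).round(4),"roll",round(-(yaw-w)/180,4))
E
python3 -c "
from h import *
goal(.44,-.0386,.1,106.36)"
```

```text
pos [ 0.3559 -0.2544  0.2312] yaw 89.4 t 0.9833 F [ 0.3 -0.6 -0.4] w 1.001
xyz [0.4334 0.1637 0.2624] roll -0.0942
```

servo_tool:
  targets:
    - {"hand":-1,"x":0.43,"y":0.16,"z":0.26,"roll":-0.09}
    - {"hand":-1,"x":0.43,"y":0.16,"z":0.26,"roll":-0.09}
    - {"hand":-1,"x":0.43,"y":0.16,"z":0.26,"roll":-0.09}
    - {"hand":-1,"x":0.43,"y":0.16,"z":0.26,"roll":-0.09}
    - {"hand":-1,"x":0.43,"y":0.16,"z":0.26,"roll":-0.09}
    - {"hand":-1,"x":0.43,"y":0.16,"z":0.26,"roll":-0.09}
    - {"hand":-1,"x":0.43,"y":0.16,"z":0.26,"roll":-0.09}
    - {"hand":-1,"x":0.43,"y":0.16,"z":0.26,"roll":-0.09}
    - {"hand":-1,"x":0.43,"y":0.16,"z":0.26,"roll":-0.09}
    - {"hand":-1,"x":0.43,"y":0.16,"z":0.26,"roll":-0.09}

```text
time: 1.82
tool_pos: [0.4394, -0.0434, 0.1018]
tcp_rot: [1.906, 2.497, -0.0]
wrist_force: [0.2, -0.0, -0.3]
width: 1.002
grip_force: 0.0
```

```bash
python3 -c "
from h import *
import cv2
goal(.44,-.0386,.004,106.36)
im=read_camera('wrist')[:,:,::-1]
cv2.imwrite('pics/w1.png',cv2.resize(im,(800,600)))"
```

```text
pos [ 0.4394 -0.0434  0.1018] yaw 105.29 t 1.8167 F [ 0.2 -0.  -0.3] w 1.002
xyz [0.009  0.0035 0.1956] roll -0.006
```

View pics/w1.png

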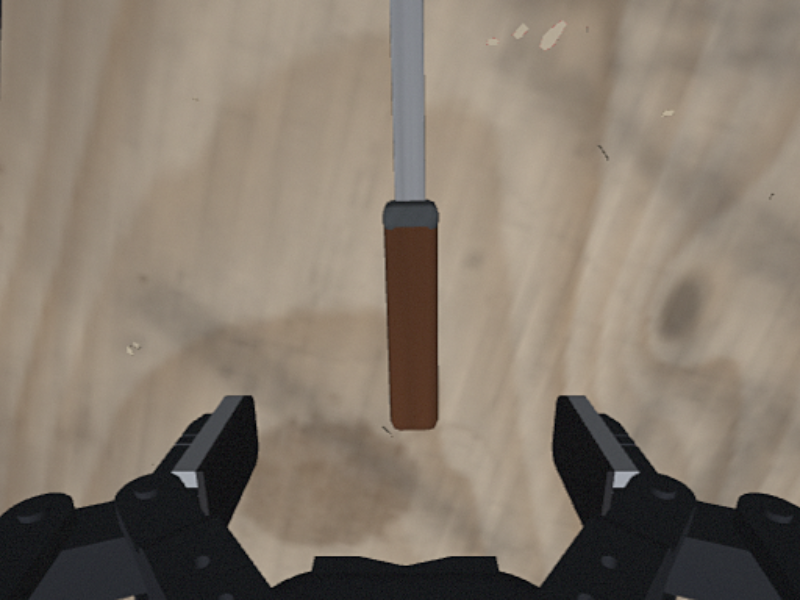

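The wrist view shows the handle centred between the fingers: collar front at (410,202), butt at (414,428). I'll use these two points to check the hook pose.

```bash
python3 -c "
from h import *
k=1.5625
a=px('wrist',414/k,426/k,.024);b=px('wrist',410.5/k,205/k,.022)
d=b-a;y=np.degrees(np.arctan2(d[1],d[0]));u=d/np.linalg.norm(d)
o=a+.065*u;print(a,b,np.linalg.norm(d),y,o)
goal(o[0],o[1],.004,y)"
```

```text
[ 0.45922901 -0.09717278  0.024     ] [0.42895508 0.00582416 0.022     ] 0.10737262383445617 106.37966114160778 [ 0.44090213 -0.03482168  0.02278926]
pos [ 0.4397 -0.0437  0.1021] yaw 105.23 t 1.8667 F [0.7 0.4 0.7] w 1.001
xyz [0.0167 0.0068 0.1962] roll -0.0064
```

Length 107 mm (110 true) and yaw 106.4° both agree. Descend and grasp.

servo_tool:
  targets:
    - {"hand":-1,"x":0.013,"y":0.006,"z":0.08,"roll":-0.006}
    - {"hand":-1,"x":0.013,"y":0.006,"z":0.14,"roll":-0.006}
    - {"hand":-1,"x":0.013,"y":0.006,"z":0.17,"roll":-0.006}
    - {"hand":-1,"x":0.013,"y":0.006,"z":0.185,"roll":-0.006}
    - {"hand":-1,"x":0.013,"y":0.006,"z":0.193,"roll":-0.006}
    - {"hand":-1,"x":0.013,"y":0.006,"z":0.193,"roll":-0.006}
    - {"hand":-1,"x":0.013,"y":0.006,"z":0.193,"roll":-0.006}
    - {"hand":-1,"x":0.013,"y":0.006,"z":0.193,"roll":-0.006}

```text
time: 2.53
tool_pos: [0.442, -0.0362, 0.0063]
tcp_rot: [1.882, 2.512, 0.002]
wrist_force: [0.8, -0.1, -0.1]
width: 1.002
grip_force: 0.0
```

```bash
python3 -c "
from h import *
goal(.4405,-.0362,.004,106.37)"
```

```text
pos [ 0.442  -0.0362  0.0063] yaw 106.33 t 2.5333 F [ 0.8 -0.1 -0.1] w 1.002
xyz [ 0.0009 -0.0029  0.0046] roll -0.0002
```

servo_tool:
  targets:
    - {"hand":1,"x":0,"y":-0.001,"z":0.003,"roll":0}
    - {"hand":1,"x":0,"y":-0.001,"z":0.003,"roll":0}
    - {"hand":1,"x":0,"y":-0.001,"z":0.003,"roll":0}
    - {"hand":1,"x":0,"y":-0.001,"z":0.003,"roll":0}
    - {"hand":1,"x":0,"y":-0.001,"z":0.003,"roll":0}
    - {"hand":1,"x":0,"y":-0.001,"z":0.003,"roll":0}
    - {"hand":1,"x":0,"y":-0.001,"z":0.003,"roll":0}
    - {"hand":1,"x":0,"y":-0.001,"z":0.003,"roll":0}
    - {"hand":1,"x":0,"y":-0.001,"z":0.003,"roll":0}
    - {"hand":1,"x":0,"y":-0.001,"z":0.003,"roll":0}
  grip_force: 60

```text
time: 3.37
tool_pos: [0.4405, -0.0358, 0.0037]
tcp_rot: [1.882, 2.514, 0.001]
wrist_force: [-0.3, 0.3, 6.2]
width: 0.267
grip_force: 59.8
```

```bash
python3 -c "
from h import *
k=1.5625
for q in ((538,195),(618,232)): print(px('scene',q[0]/k,q[1]/k,.005))
goal(.479,-.181,.055,5)"
```

```text
[ 0.56695802 -0.33910539  0.005     ]
[ 0.43186523 -0.33708814  0.005     ]
pos [ 0.4405 -0.0358  0.0037] yaw 106.37 t 3.3667 F [-0.3  0.3  6.2] w 0.267
xyz [-0.3003 -0.0078 -0.1025] roll 0.5632
```

Lift first, then turn and shift (the stick at y -0.34 is clear).

servo_tool:
  targets:
    - {"hand":1,"x":0,"y":0,"z":-0.05,"roll":0}
    - {"hand":1,"x":0,"y":0,"z":-0.1,"roll":0}
    - {"hand":1,"x":-0.04,"y":0,"z":-0.1,"roll":0.03}
    - {"hand":1,"x":-0.08,"y":0,"z":-0.1,"roll":0.07}
    - {"hand":1,"x":-0.12,"y":0,"z":-0.1,"roll":0.1}
    - {"hand":1,"x":-0.16,"y":-0.002,"z":-0.1,"roll":0.14}
    - {"hand":1,"x":-0.2,"y":-0.004,"z":-0.1,"roll":0.17}
    - {"hand":1,"x":-0.24,"y":-0.006,"z":-0.1,"roll":0.21}
    - {"hand":1,"x":-0.28,"y":-0.008,"z":-0.1,"roll":0.24}
    - {"hand":1,"x":-0.3,"y":-0.008,"z":-0.1,"roll":0.28}

```text
time: 4.2
tool_pos: [0.4782, -0.1826, 0.0526]
tcp_rot: [-2.778, -1.467, 0.001]
wrist_force: [0.4, 0.1, -0.5]
width: 0.263
grip_force: 59.3
```

servo_tool:
  targets:
    - {"hand":1,"x":0,"y":0,"z":0,"roll":0.035}
    - {"hand":1,"x":0,"y":0,"z":0,"roll":0.07}
    - {"hand":1,"x":0,"y":0,"z":0,"roll":0.105}
    - {"hand":1,"x":0,"y":0,"z":0,"roll":0.14}
    - {"hand":1,"x":0,"y":0,"z":0,"roll":0.175}
    - {"hand":1,"x":0,"y":0,"z":0,"roll":0.21}
    - {"hand":1,"x":0,"y":0,"z":0,"roll":0.245}
    - {"hand":1,"x":0,"y":0,"z":0,"roll":0.275}
    - {"hand":1,"x":0,"y":0,"z":0,"roll":0.28}
    - {"hand":1,"x":0,"y":0,"z":0,"roll":0.28}

```text
time: 5.03
tool_pos: [0.4776, -0.1806, 0.0525]
tcp_rot: [-3.137, -0.156, 0.002]
wrist_force: [-0.3, -1.8, -1.5]
width: 0.267
grip_force: 59.3
```

```bash
python3 -c "
from h import *
import cv2
goal(.479,-.181,.007,5)
im=read_camera('scene')[:,:,::-1]
cv2.imwrite('pics/s2.png',cv2.resize(im[80:300,150:450],(800,587),interpolation=cv2.INTER_CUBIC))"
```

```text
pos [ 0.4776 -0.1806  0.0525] yaw 5.7 t 5.0333 F [-0.3 -1.8 -1.5] w 0.267
xyz [0.0028 0.0012 0.091 ] roll 0.0039
```

View pics/s2.png

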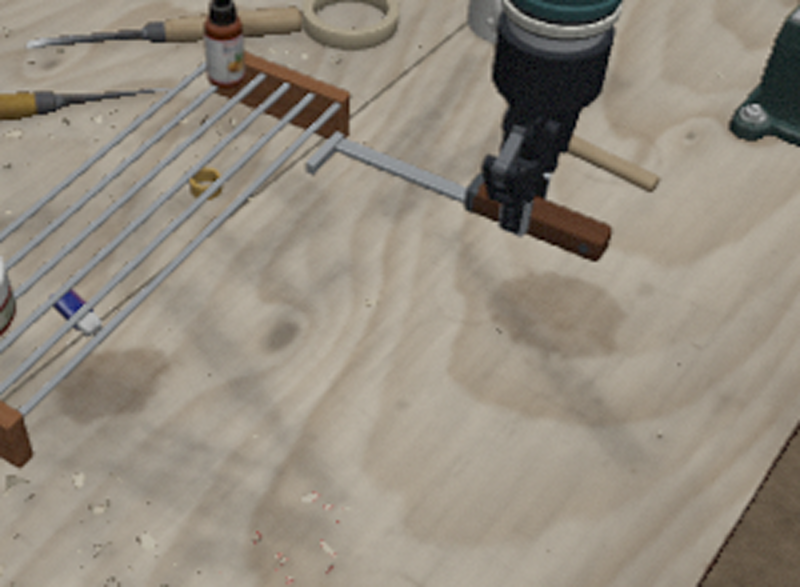

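The hook is level, with the crook at (308–340,140–170) just in front of the rack and the ferrule at (205,182). Lower it and check the crook's position.

servo_tool:
  targets:
    - {"hand":1,"x":0,"y":0,"z":0.05,"roll":0.002}
    - {"hand":1,"x":0,"y":0,"z":0.085,"roll":0.002}
    - {"hand":1,"x":0,"y":0,"z":0.09,"roll":0.002}
    - {"hand":1,"x":0,"y":0,"z":0.09,"roll":0.002}
    - {"hand":1,"x":0,"y":0,"z":0.09,"roll":0.002}

```text
time: 5.5
tool_pos: [0.4785, -0.1809, 0.0085]
tcp_rot: [-3.138, -0.145, 0.0]
wrist_force: [1.0, -0.2, -1.2]
width: 0.268
grip_force: 59.3
```

```bash
python3 -c "
from h import *
import cv2
goal(.589,-.171,.007,5)
im=read_camera('scene')[:,:,::-1]
cv2.imwrite('pics/s3.png',cv2.resize(im[105:185,210:340],(780,480),interpolation=cv2.INTER_CUBIC))"
```

```text
pos [ 0.4785 -0.1809  0.0085] yaw 5.29 t 5.5 F [ 1.  -0.2 -1.2] w 0.268
xyz [0.2219 0.0006 0.003 ] roll 0.0016
```

View pics/s3.png

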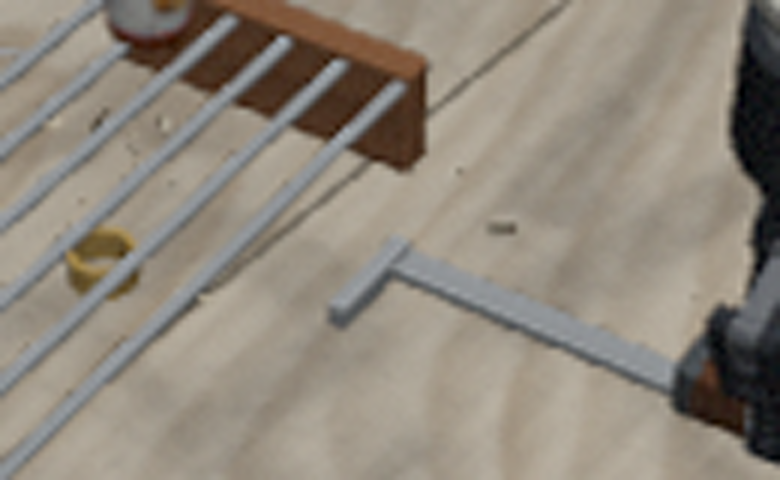

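The crook's outer top edge runs from (398,236) to (331,306), and the ferrule is centred at (103,263).

```bash
python3 -c "
from h import *
f=lambda u,v,z:px('scene',210+u/6,105+v/6,z)
print(f(398,236,.016),f(331,306,.016),f(103,263,.007),f(410,172,0))
y=np.radians(5.3);o=np.array([.4785,-.181]);M=np.array([[np.cos(y),-np.sin(y)],[np.sin(y),np.cos(y)]])
print(o+M@[.173,-.007],o+M@[.173,.04])"
```

```text
[ 0.64391566 -0.17090439  0.016     ] [ 0.63945715 -0.12478091  0.016     ] [ 0.72794016 -0.09774933  0.007     ] [ 0.67454042 -0.21929342  0.        ]
[ 0.65140697 -0.17198996] [ 0.64706555 -0.1251909 ]
```

The crook sits about 7 mm nearer than nominal and its lateral position is right, so I'll add that. Shift right 6 mm, go in 118 mm, then come left 41 mm behind the ferrule.

servo_tool:
  targets:
    - {"hand":1,"x":0,"y":0.012,"z":0.005,"roll":0.001}
    - {"hand":1,"x":0.03,"y":0.012,"z":0.005,"roll":0.001}
    - {"hand":1,"x":0.06,"y":0.012,"z":0.005,"roll":0.001}
    - {"hand":1,"x":0.09,"y":0.012,"z":0.005,"roll":0.001}
    - {"hand":1,"x":0.12,"y":0.012,"z":0.005,"roll":0.001}
    - {"hand":1,"x":0.15,"y":0.012,"z":0.005,"roll":0.001}
    - {"hand":1,"x":0.18,"y":0.012,"z":0.005,"roll":0.001}
    - {"hand":1,"x":0.21,"y":0.012,"z":0.005,"roll":0.001}
    - {"hand":1,"x":0.236,"y":0.012,"z":0.005,"roll":0.001}
    - {"hand":1,"x":0.236,"y":0.012,"z":0.005,"roll":0.001}

```text
time: 6.38
tool_pos: [0.6004, -0.1769, 0.0075]
tcp_rot: [3.137, 0.14, 0.008]
wrist_force: [1.2, 0.2, -0.3]
width: 0.267
grip_force: 59.3
```

servo_tool:
  targets:
    - {"hand":1,"x":0,"y":0,"z":0,"roll":0}
    - {"hand":1,"x":0,"y":0,"z":0,"roll":0}

```text
time: 6.55
tool_pos: [0.5958, -0.1763, 0.0059]
tcp_rot: [3.139, 0.139, -0.001]
wrist_force: [0.1, -0.4, -0.3]
width: 0.264
grip_force: 59.3
```

```bash
python3 -c "
from h import *
import cv2
goal(.6,-.13,.006,5.3)
im=read_camera('scene')[:,:,::-1]
cv2.imwrite('pics/s4.png',cv2.resize(im[105:185,200:330],(780,480),interpolation=cv2.INTER_CUBIC))"
```

```text
pos [ 0.5958 -0.1763  0.0059] yaw 5.07 t 6.55 F [ 0.1 -0.4 -0.3] w 0.264
xyz [ 0.0165 -0.0915 -0.0001] roll -0.0013
```

View pics/s4.png

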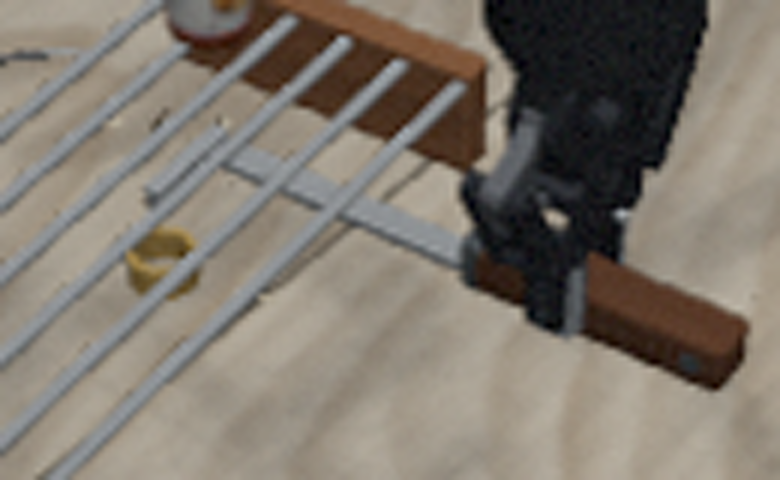

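The crook is beyond the ferrule, with its outer tip at about (148,190). The ferrule stands untouched at (163,263).

```bash
python3 -c "
from h import *
f=lambda u,v,z:px('scene',200+u/6,105+v/6,z)
t=f(148,190,.014);c=f(163,263,.007);print(t,c)
a=np.radians(5.07);d=(c-t)[:2];print('fer in hook rel tip outer',d@[np.cos(a),np.sin(a)],d@[-np.sin(a),np.cos(a)])"
```

```text
[ 0.75511261 -0.12003132  0.014     ] [ 0.72794016 -0.09774933  0.007     ]
fer in hook rel tip outer -0.025097015393318094 0.02459611976195883
```

servo_tool:
  targets:
    - {"hand":1,"x":0.007,"y":0,"z":0,"roll":0}
    - {"hand":1,"x":0.007,"y":-0.015,"z":0,"roll":0}
    - {"hand":1,"x":0.007,"y":-0.03,"z":0,"roll":0}
    - {"hand":1,"x":0.007,"y":-0.045,"z":0,"roll":0}
    - {"hand":1,"x":0.007,"y":-0.06,"z":0,"roll":0}
    - {"hand":1,"x":0.007,"y":-0.075,"z":0,"roll":0}
    - {"hand":1,"x":0.007,"y":-0.08,"z":0,"roll":0}
    - {"hand":1,"x":0.007,"y":-0.08,"z":0,"roll":0}
    - {"hand":1,"x":0.007,"y":-0.08,"z":0,"roll":0}

```text
time: 7.35
tool_pos: [0.5964, -0.1356, 0.0058]
tcp_rot: [3.138, 0.14, 0.0]
wrist_force: [-0.1, -0.7, -2.6]
width: 0.266
grip_force: 59.3
```

servo_tool:
  targets:
    - {"hand":1,"x":-0.01,"y":0,"z":0,"roll":0}
    - {"hand":1,"x":-0.02,"y":0,"z":0,"roll":0}
    - {"hand":1,"x":-0.03,"y":0,"z":0,"roll":0}
    - {"hand":1,"x":-0.045,"y":0,"z":0,"roll":0}
    - {"hand":1,"x":-0.06,"y":0,"z":0,"roll":0}
    - {"hand":1,"x":-0.075,"y":0,"z":0,"roll":0}
    - {"hand":1,"x":-0.09,"y":0,"z":0,"roll":0}
    - {"hand":1,"x":-0.105,"y":0,"z":0,"roll":0}
    - {"hand":1,"x":-0.12,"y":0,"z":0,"roll":0}
    - {"hand":1,"x":-0.12,"y":0,"z":0,"roll":0}

```text
time: 8.18
tool_pos: [0.5344, -0.1411, 0.0054]
tcp_rot: [-3.138, -0.138, 0.003]
wrist_force: [-0.8, -0.1, -1.8]
width: 0.266
grip_force: 59.3
```

```bash
python3 -c "
from h import *
import cv2
goal(.5,-.15,.006,5.3)
im=read_camera('scene')[:,:,::-1]
cv2.imwrite('pics/s5.png',cv2.resize(im[105:205,200:350],(780,520),interpolation=cv2.INTER_CUBIC))"
```

```text
pos [ 0.5344 -0.1411  0.0054] yaw 5.04 t 8.1833 F [-0.8 -0.1 -1.8] w 0.266
xyz [-0.07    0.0118 -0.0011] roll -0.0014
```

View pics/s5.png

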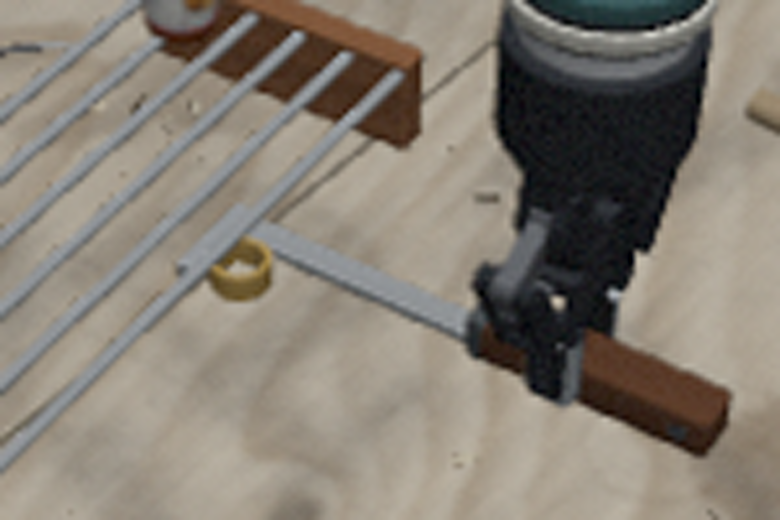

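The ferrule at (240,270) sits in the crook and is now at the rack's front edge. Pull 75 mm more, then lower and let go.

servo_tool:
  targets:
    - {"hand":1,"x":-0.015,"y":0,"z":0,"roll":0}
    - {"hand":1,"x":-0.035,"y":0,"z":0,"roll":0}
    - {"hand":1,"x":-0.055,"y":0,"z":0,"roll":0}
    - {"hand":1,"x":-0.075,"y":0,"z":0,"roll":0}
    - {"hand":1,"x":-0.095,"y":0,"z":0,"roll":0}
    - {"hand":1,"x":-0.115,"y":0,"z":0,"roll":0}
    - {"hand":1,"x":-0.13,"y":0,"z":0,"roll":0}
    - {"hand":1,"x":-0.14,"y":0,"z":0.002,"roll":0}
    - {"hand":1,"x":-0.14,"y":0,"z":0.003,"roll":0}
    - {"hand":1,"x":-0.14,"y":0,"z":0.003,"roll":0}

```text
time: 9.07
tool_pos: [0.4666, -0.1474, 0.0042]
tcp_rot: [-3.139, -0.138, -0.0]
wrist_force: [-0.6, 0.8, -1.9]
width: 0.262
grip_force: 59.3
```

```bash
python3 -c "
from h import *
import cv2
goal(.47,-.15,.004,5.3)
im=read_camera('scene')[:,:,::-1]
cv2.imwrite('pics/s6.png',cv2.resize(im[105:230,180:360],(792,550),interpolation=cv2.INTER_CUBIC))"
```

```text
pos [ 0.4666 -0.1474  0.0042] yaw 5.04 t 9.0667 F [-0.6  0.8 -1.9] w 0.262
xyz [0.0063 0.0057 0.0004] roll -0.0014
```

View pics/s6.png

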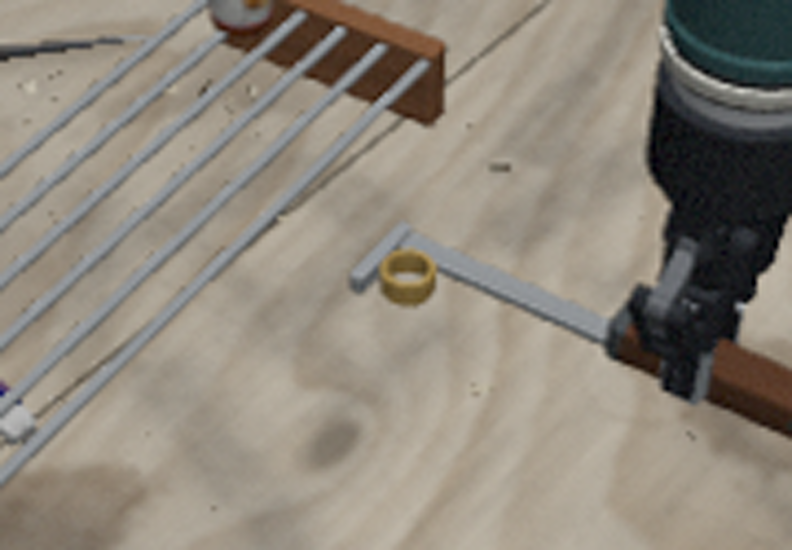

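The ferrule at (408,276) stands well in front of the rack. Let go and rise.

servo_tool:
  targets:
    - {"hand":-1,"x":0,"y":0,"z":0,"roll":0}
    - {"hand":-1,"x":0,"y":0,"z":0,"roll":0}
    - {"hand":-1,"x":0,"y":0,"z":0,"roll":0}
    - {"hand":-1,"x":0,"y":0,"z":0,"roll":0}
    - {"hand":-1,"x":0,"y":0,"z":0,"roll":0}
    - {"hand":-1,"x":0,"y":0,"z":0,"roll":0}
    - {"hand":-1,"x":0,"y":0,"z":0,"roll":0}
    - {"hand":-1,"x":0,"y":0,"z":0,"roll":0}

```text
time: 9.78
tool_pos: [0.4669, -0.1474, 0.0043]
tcp_rot: [-3.139, -0.139, 0.0]
wrist_force: [-0.7, -0.5, -0.1]
width: 1.006
grip_force: 0.0
```

servo_tool:
  targets:
    - {"hand":-1,"x":0,"y":0,"z":-0.03,"roll":0}
    - {"hand":-1,"x":0,"y":0,"z":-0.07,"roll":0}
    - {"hand":-1,"x":0,"y":0,"z":-0.12,"roll":0}
    - {"hand":-1,"x":0,"y":0,"z":-0.18,"roll":0}
    - {"hand":-1,"x":0,"y":0,"z":-0.25,"roll":0}
    - {"hand":-1,"x":0,"y":0,"z":-0.3,"roll":0}
    - {"hand":-1,"x":0,"y":0,"z":-0.3,"roll":0}
    - {"hand":-1,"x":0,"y":0,"z":-0.3,"roll":0}
    - {"hand":-1,"x":0,"y":0,"z":-0.3,"roll":0}

```text
time: 10.53
tool_pos: [0.4664, -0.1472, 0.1537]
tcp_rot: [-3.138, -0.139, 0.001]
wrist_force: [-0.7, -0.4, -0.1]
width: 1.0
grip_force: 0.0
```

```bash
python3 -c "
from h import *
import cv2
print(px('scene',180+408/4.4,105+276/4.4,.007))
goal(.47,-.15,.15,5.3)
im=read_camera('scene')[:,:,::-1]
cv2.imwrite('pics/s7.png',cv2.resize(im[90:290,110:376],(798,600),interpolation=cv2.INTER_CUBIC))"
```

```text
[ 0.60941976 -0.11328904  0.007     ]
pos [ 0.4664 -0.1472  0.1537] yaw 5.06 t 10.5333 F [-0.7 -0.4 -0.1] w 1.0
xyz [0.0068 0.0063 0.0074] roll -0.0013
```

View pics/s7.png

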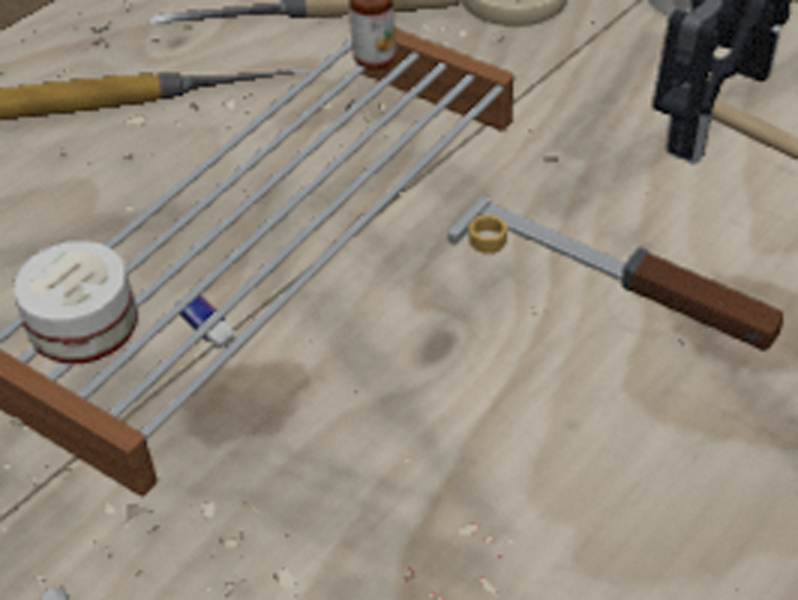

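The hook lies flat and the gripper is clear. The ferrule at (488,233) is about 55 mm in front of the rack, and the eraser at (206,318) hasn't moved.

```bash
python3 -c "
from workcell import ticket
print(ticket.finish_job())"
```

```text
the job is handed in; nothing more can be done
None
```

The job is handed in (no verdict was shown): the hook drew the ferrule out to about 55 mm in front of the rack, the eraser shows no movement in the last picture, and the hook lies released on the bench with the gripper clear.

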